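# Shift the suction hold on a decorated glass panel

### The arm

A 7-joint arm with a two-finger parallel gripper is mounted at the origin on the work surface. World frame = base frame: x ahead of the robot, y to its left, z up, the work surface at z = 0. Lengths are in m, angles in rad, forces in N, time in s.
With the tool pointing down it reaches from about 0.425 to 1.025 m from the base axis. Payload 9.4 kg.
Tool frame: the origin (TCP) lies on the centre line of the jaws, within the pads' length; the fingertips stand manip.finger_overhang ahead of it and the grasp point (between the pads) lies 11 mm behind it (manip.finger_overhang is the distance from the TCP to the fingertips, in m); z points along the fingers, y is the direction in which the jaws open and shut (so a half turn about z gives the same grasp; the last joint's range is limited). The gripper opens to 93 mm and grips with 3 to 60 N. Pads are 15 mm wide; open, the fingers measure 128 mm over their backs; the gripper's body (75 mm by 188 mm) begins 65 mm behind the grasp point.
Start: joints at [1.163, 0.599, -0.003, 1.599, 0.002, 0.943, -0.08], TCP at [0.235, -0.686, 0.192] pointing down, gripper open.
Joint ranges: [-2.57, 2.57], [-0.35, 1.97], [-1.29, 1.29], [0.11, 2.56], [-1.05, 4.19], [0.11, 1.86], [-2.63, 2.63]. Speed limits (rad/s): [2.22, 2.22, 3.01, 3.01, 3.14, 3.14, 3.14].

### API

Orientations are given as a unit quaternion [w, x, y, z].
In Python, from plant import sensors, cams, job, nets, manip gives the robot as it stands.
- The arm moves only by the tool apply_moves, never from a script. Its argument "series" is one flat list of numbers, 5 for each row, row after row: the shift along the tool's x, y, z in units of 25 mm (1.0 is 25 mm), then the turn about the tool's z in units of 10 degrees (1.0 is 10 degrees), then the finger opening in mm, from 0 to 93. A call has 1 to 12 rows; each row shifts and turns the commanded pose from where the row before left it, along the tool's axes as they then stand; what a row does not reach is not made up. A row lasts 1/8 s, in which the tool goes at most 62.5 mm and 10.7 degrees, less where a joint would pass 70% of its speed; a pose out of reach is approached as far as the arm can. A call is refused whole if a number of a shift passes 1 or a number of a turn 1, either way. A call with a gripper value outside its range is refused whole. The fingers move at their own pace and stop on an object; the grip force is fixed at half the most. Time passes only in rows, so rows that do not move let the fingers close. It gives the time, the measured TCP pose, the force and the opening at its end, in the units of the state.
- sensors.state(): the state, without advancing time (a new reading comes with each control period).
- cams.read_camera(name): name is "scene" or "top"; returns a dict with "color" (400x640x3 uint8, red, green, blue), "z_map" (400x640 float32, m along the optical axis (not along the pixel's ray), 0 where there is no reading), "fovy" (degrees; the focal length in pixels is half the picture's height over the tangent of half this angle, whatever the lens; pixels are square), "cx", "cy" (the principal point, pixels), "D" ([k1, k2, p1, p2, k3] as OpenCV has them; the pictures are not rectified), "R" (3x3) and "t" (3): a world point X has camera coordinates R X + t. Camera axes: x right, y down, z forward; pixel columns grow to the right and rows downward; lengths in m; the calibration is good to about 2 mm. A picture is of the moment at which its call begins.
- job.hand_in(): hands the job in, once; it reports no verdict.
Trained networks look in a picture, given as the dict that the camera call returned (one of the last four; its "shot" number tells which), for a name from the list of things; names that differ only in an ending like _2 or _b are one class to them, and where a whole thing is asked for, a point or a joint stands for the part that bears it (a point fixed in the world has none). Each returns a list of dicts, best first, with "conf" (0 to 1); they miss things now and then, are a little off and sometimes report something else, mostly with a low value. They report only what shows in the picture. A call takes as long as a camera call. They do not tell look-alikes from the thing itself.
- nets.spot_in(picture, target): "at" ([x, y, z] in m, in the coordinates of the camera as it stood for that picture, good to about 4 mm: the middle of the surface that is visible of it).
The state is a dict: "t": time; "joint_positions": joint angles; "qd": joint speeds; "tau": joint torques, N m; "eef_pos": TCP position; "ee_rot": TCP orientation; "ft_force": force on the tool from outside, world axes, zero at the start; "wrist_torque": the same for the moment, N m; "width": opening from 0.0 (shut) to 1.0 (fully open).
Only numpy, scipy, OpenCV 4.12 (cv2) and the standard library are available. Lean on these libraries where they do the work, as an engineer would, in place of code of your own. Each camera call takes 0.05 s, during which the arm holds its last target. There are 200 camera calls.

### The job

The decorated glass panel is held to the bench by suction, switched by coloured push-push palm buttons: a full press locks a button down (suction on), another full press lets it spring up again (off). First press the blue button, which is up, so that it stays locked down; only then press the amber button, which is locked down, so that it springs up and stays up. The green button is locked down and must stay locked all the while.

Things in the scene. Friction and masses are not known exactly. Their poses are not given: they have to be found in the camera images.
- blue_top (a point): Centre of the top of the blue push-push button (starts up): head 50 mm across, 14 mm thick, on a white stem, amid a fixed grey box 96 x 96 x 64 mm. z is up; it moves only vertically. Height over bench: up 99 mm, locked 85 to 86 mm, bottom stop 80.6 mm. A press to within 0.5 mm of the bottom, then let go, switches it; a shorter one does not. Pressing takes about 1 N at the top, 3 N at the bottom.
- amber_top (a point): Centre of the top of the amber-orange push-push button (starts locked): head 50 mm across, 14 mm thick, on a white stem, amid a fixed grey box 96 x 96 x 64 mm. z is up; it moves only vertically. Height over bench: up 99 mm, locked 85 to 86 mm, bottom stop 80.6 mm. A press to within 0.5 mm of the bottom, then let go, switches it; a shorter one does not. Pressing takes about 1 N at the top, 3 N at the bottom.
- green_top (a point): Centre of the top of the green push-push button (starts locked, leave so): head 50 mm across, 14 mm thick, on a white stem, amid a fixed grey box 96 x 96 x 64 mm. z is up; it moves only vertically. Height over bench: up 99 mm, locked 85 to 86 mm, bottom stop 80.6 mm. A press to within 0.5 mm of the bottom, then let go, switches it; a shorter one does not. Pressing takes about 1 N at the top, 3 N at the bottom.
Mind the look-alikes: they are no part of the job. What is shaped like the part that bears amber_top but pink is not meant.

How it is judged:
On the way, in this order (a step that is already met when the one before it is completed fails the run):
1. the blue button is locked down while the amber is still locked (height (world z) of blue_top between 0.0825 and 0.0895 m and height (world z) of amber_top below 0.0895 m), for 0.3 s.
2. the amber button has sprung up while the blue stays locked (height (world z) of blue_top between 0.0825 and 0.0895 m and height (world z) of amber_top above 0.0935 m), for 0.2 s.
At the end, for the whole second after the job is handed in: The blue button rests locked down (top 82.5 to 89.5 mm above the bench), the amber button stands up (top more than 93.5 mm above the bench) and the green button is still locked down (82.5 to 89.5 mm) (all of step 2 and height (world z) of green_top between 0.0825 and 0.0895 m); the robot touches nothing.
It fails at once if the green button was released (height (world z) of green_top above 0.0935 m).
It also fails if it takes over 38 s, if anything falls off the work surface, if the arm or the gripper's body presses on something with over 40 N, if the wrist force passes 120 N, or if a joint passes its speed limit or range.

## Working session

There is one attempt and no reset: what is moved stays moved. The work goes in short steps, Python scripts to look and compute and a tool call to move; the robot and the scene stay as the last step left them, time stands still between calls to the robot, and variables do not carry over. Pictures are saved under pics/ and viewed, about 8 in all and at most 12, crops included, and the job is handed in when it is done.

Besides the shell and the picture viewer there is one more tool, called after "Request:" in YAML: its name, and indented under it one key for each argument. apply_moves: Moves the arm, as the interface text tells. Its arguments: {"type":"object","properties":{"series":{"type":"array"}},"required":["series"]}

```bash
mkdir -p pics; ls
cat > h.py <<'E'
import numpy as np, cv2
from plant import sensors, cams, job, nets, manip
def K(p):
    f=200/np.tan(np.radians(p["fovy"])/2); return np.array([[f,0,p["cx"]],[0,f,p["cy"]],[0,0,1]])
def toworld(p,c): return np.asarray(p["R"]).T@(np.asarray(c)-np.asarray(p["t"]))
def px(p,c): 
    return cv2.projectPoints(np.array([c],float),np.zeros(3),np.zeros(3),K(p),np.array(p["D"],float))[0].ravel()
def back(p,u,v,z):
    n=cv2.undistortPoints(np.array([[[u,v]]],float),K(p),np.array(p["D"],float)).ravel()
    return toworld(p,[n[0]*z,n[1]*z,z])
E
python3 - <<'E'
from h import *
np.set_printoptions(precision=4,suppress=True)
s=sensors.state();print(s["t"],s["eef_pos"],s["ee_rot"],s["ft_force"],s["width"],manip.finger_overhang)
for n in("scene","top"):
    p=cams.read_camera(n);cv2.imwrite(f"pics/{n}0.png",p["color"][:,:,::-1])
    print(n,p["t"],p["fovy"],p["D"],p["R"])
    for k in("blue_top","amber_top","green_top"):
        for d in nets.spot_in(p,k): 
            print(k,round(d["conf"],2),toworld(p,d["at"]),px(p,d["at"]))
E
```

```text
pics
0.0 [ 0.2353 -0.6852  0.1906] [-0.0008  0.9863  0.1647 -0.0002] [0.3125 0.1225 0.3371] 0.9984146094071403 0.008
scene [-0.2984 -0.3865  1.1972] 57.36144187298943 [-0.0208  0.      0.      0.      0.    ] [[ 0.6536  0.7568 -0.0085]
 [ 0.6477 -0.5651 -0.511 ]
 [-0.3915  0.3285 -0.8595]]
blue_top 0.66 [0.5883 0.2336 0.1022] [417.058  129.8766]
amber_top 0.68 [ 0.682  -0.502   0.1016] [192.0028 356.0664]
amber_top 0.55 [ 0.5558 -0.0078  0.0869] [340.6547 175.3286]
green_top 0.72 [ 0.5591 -0.3134  0.0852] [239.2871 251.9726]
top [-0.0787  0.5821  1.1529] 49.222457763498895 [-0.086  0.     0.     0.     0.   ] [[-0.0021 -1.     -0.0013]
 [-0.9984  0.0021 -0.0569]
 [ 0.0569  0.0012 -0.9984]]
blue_top 0.73 [0.5881 0.239  0.0961] [188.7914 198.9031]
amber_top 0.6 [ 0.6851 -0.5032  0.097 ] [481.994  160.1831]
amber_top 0.57 [ 0.5552 -0.0045  0.0814] [285.6809 212.0149]
green_top 0.55 [ 0.5577 -0.3091  0.0805] [405.8232 210.7575]
```

View pics/scene0.png

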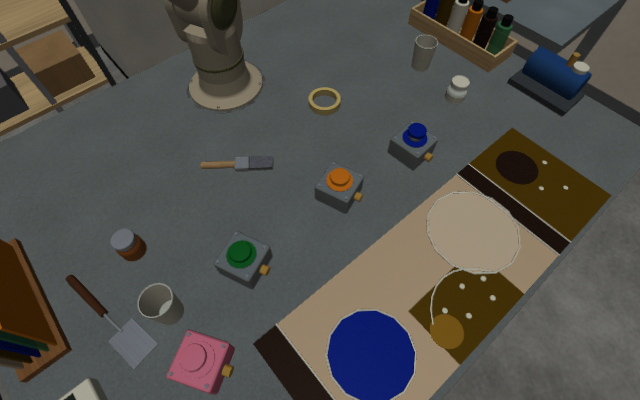

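View pics/top0.png

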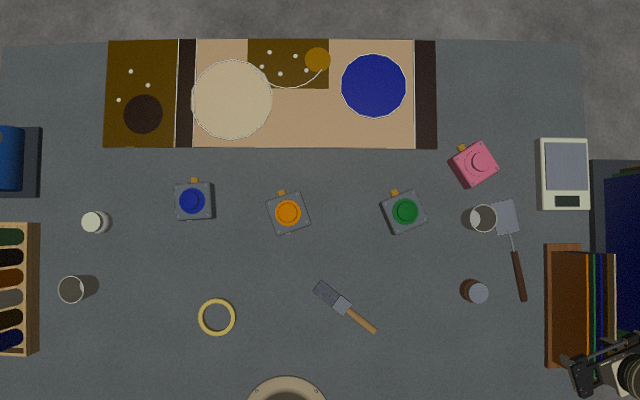

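Run:
```python
import cv2,numpy as np
i=cv2.imread("pics/top0.png")
c=[cv2.resize(i[y-35:y+35,x-35:x+35],(390,390),interpolation=cv2.INTER_CUBIC) for x,y in((482,160),(286,212))]
cv2.imwrite("pics/crop0.png",np.hstack(c))
```

```text
(no output)
```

View pics/crop0.png

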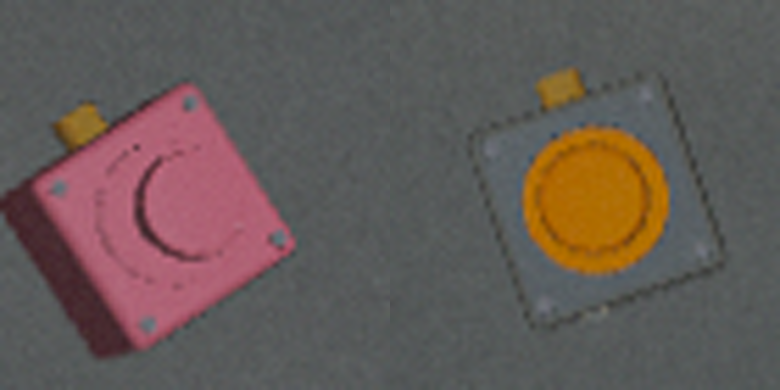

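Scene view: blue (417,130), orange (341,178), green (240,252) and pink (200,355). The top view shows the same order.

There are two "amber" candidates in the top view: (482,160) and (286,212). The crop shows the first is all pink, box included. The second is an orange head on a grey box, and its measured height of about 84 mm means it is locked. So the amber button is at about (0.555, -0.006), and blue is at about (0.588, 0.2365).

I'll shut the fingers and travel to blue.

Request:
apply_moves:
  series: [0.8,-0.95,-0.3,0,0,0.82,-0.98,-0.3,0,0,0.82,-0.98,0,0,0,0.82,-0.98,0,0,0,0.82,-0.98,0,0,0,0.82,-0.98,0,0,0,0.82,-0.98,0,0,0,0.82,-0.98,0,0,0,0.82,-0.98,0,0,0,0.82,-0.98,0,0,0,0.82,-0.98,0,0,0,0.82,-0.98,0,0,0]

```text
t: 1.9
eef_pos: [0.3728, -0.3277, 0.2068]
ee_rot: [0.0, 0.986, 0.165, 0.0]
ft_force: [0.5, -0.3, 0.5]
width: 0.005
```

Request:
apply_moves:
  series: [0.82,-0.98,0,0,0,0.82,-0.98,0,0,0,0.82,-0.98,0,0,0,0.82,-0.98,0,0,0,0.82,-0.98,0,0,0,0.82,-0.98,0,0,0,0.82,-0.98,0,0,0,0.82,-0.98,0,0,0,0.82,-0.98,0,0,0,0.82,-0.98,0,0,0]

```text
t: 3.15
eef_pos: [0.4871, -0.0294, 0.2067]
ee_rot: [0.0, 0.986, 0.165, 0.0]
ft_force: [0.7, 0.3, 0.1]
width: 0.005
```

Request:
apply_moves:
  series: [0.81,-0.97,0,0,0,0.81,-0.97,0,0,0,0.81,-0.97,0,0,0,0.81,-0.97,0,0,0,0.81,-0.97,0,0,0,0.81,-0.97,0,0,0,0.81,-0.97,0,0,0,0.81,-0.97,0,0,0,0.81,-0.97,0.8,0,0,0,0,1,0,0,0,0,0.8,0,0]

```text
t: 4.53
eef_pos: [0.588, 0.2358, 0.1405]
ee_rot: [0.0, 0.986, 0.165, -0.0]
ft_force: [-0.2, -0.9, 0.4]
width: 0.004
```

Run:
```python
from h import *
np.set_printoptions(precision=4,suppress=True)
s=sensors.state();print(s["t"],s["eef_pos"],s["ft_force"])
p=cams.read_camera("scene");q=cams.read_camera("top")
cv2.imwrite("pics/s1.png",np.vstack([cv2.resize(a["color"][y-50:y+50,x-75:x+75,::-1],(450,300)) for a,x,y in((p,417,130),(q,190,199))]))
for n,a in(("s",p),("t",q)):
    for k in("blue_top","amber_top"):
        for d in nets.spot_in(a,k): print(n,k,round(d["conf"],2),toworld(a,d["at"]))
# amber/green depth-based centre of coloured mask
for n,a in(("s",p),("t",q)):
    h=cv2.cvtColor(a["color"],cv2.COLOR_RGB2HSV)
    for nm,lo,hi,X in(("amber",5,22,(.555,-.006)),("green",55,85,(.558,-.311)),("blue",110,130,(.588,.236))):
        m=(h[...,0]>=lo)&(h[...,0]<=hi)&(h[...,1]>150)&(a["z_map"]>0)
        P=np.array([back(a,u,v,a["z_map"][v,u]) for v,u in np.argwhere(m)])
        P=P[(np.hypot(P[:,0]-X[0],P[:,1]-X[1])<.04)&(P[:,2]<.105)&(P[:,2]>.07)]
        print(n,nm,len(P),(P.min(0)+P.max(0))/2,np.percentile(P[:,2],[50,90]) if len(P) else 0)
```

```text
4.525 [0.588  0.2358 0.1405] [-0.246  -0.887   0.4477]
s amber_top 0.82 [ 0.5572 -0.0113  0.0881]
t amber_top 0.79 [ 0.6849 -0.5001  0.0979]
s amber 293 [ 0.5554 -0.0097  0.0809] [0.0862 0.0879]
s green 400 [ 0.5586 -0.311   0.0801] [0.0863 0.088 ]
s blue 247 [0.5861 0.2362 0.0864] [0.0989 0.1006]
t amber 312 [ 0.5557 -0.007   0.0807] [0.0858 0.0886]
t green 312 [ 0.5575 -0.3072  0.0812] [0.0856 0.0886]
t blue 124 [0.589  0.2351 0.0864] [0.0978 0.1006]
```

View pics/s1.png

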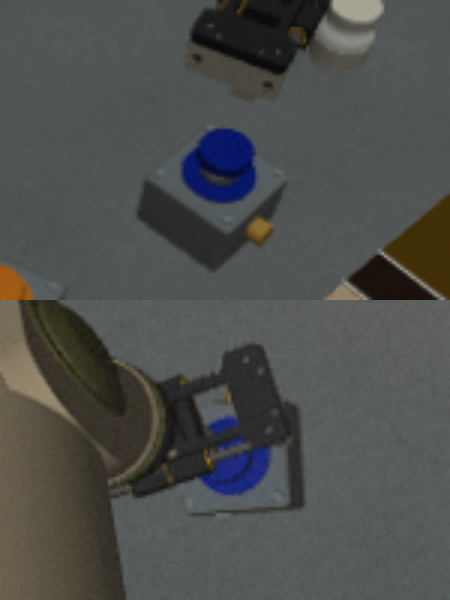

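The picture shows the blue head up at about 99 mm, at (225,150) in the crop, with the closed fingers above it. Centres from both cameras agree within 3 mm. Next I press blue, stopping short of the bottom first.

Request:
apply_moves:
  series: [0,0,0.8,0,0,0,0,0.6,0,0,0,0,0.4,0,0,0,0,0.2,0,0,0,0,0,0,0]

```text
t: 5.45
eef_pos: [0.5881, 0.2353, 0.0913]
ee_rot: [0.0, 0.986, 0.165, -0.0]
ft_force: [-0.4, 0.2, -0.3]
width: 0.005
```

Run:
```python
from h import *
p=cams.read_camera("scene")
s=sensors.state();print(s["eef_pos"],s["ft_force"],s["wrist_torque"])
cv2.imwrite("pics/s2.png",cv2.resize(p["color"][70:180,340:490,::-1],(750,550),interpolation=cv2.INTER_CUBIC))
```

```text
[0.58831875 0.23540449 0.09164634] [-0.6804124   0.25881249  0.11049959] [-0.00797053 -0.03509973 -0.02878575]
```

View pics/s2.png

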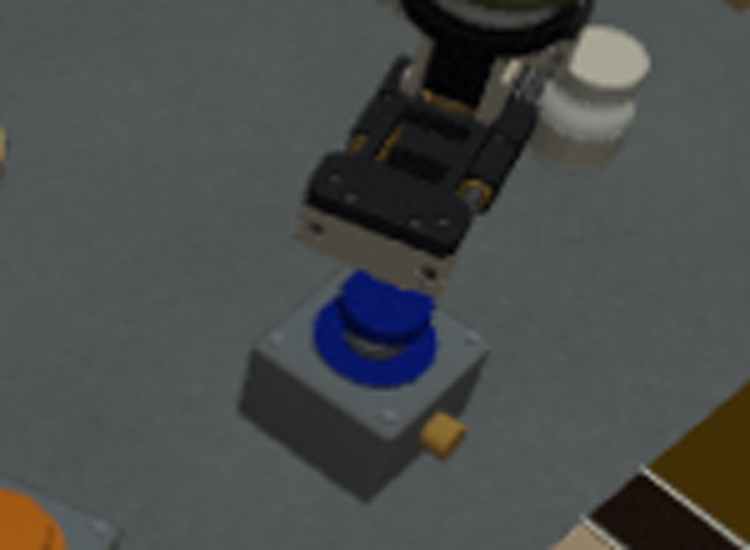

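Run:
```python
from h import *
print([x for x in dir(manip) if x[0]!='_'], manip.finger_overhang)
out=[]
for n,(x0,y0) in(("scene",(340,70)),("top",(110,140))):
    p=cams.read_camera(n);e=np.array(sensors.state()["eef_pos"]);R,t=np.array(p["R"]),np.array(p["t"])
    im=cv2.resize(p["color"][y0:y0+110,x0:x0+150,::-1],(750,550),interpolation=cv2.INTER_CUBIC)
    for dz,c in((-.008,(0,0,255)),(.011,(0,255,255)),(.076,(0,255,0))):
        u,v=px(p,R@(e+[0,0,dz])+t); print(n,dz,u,v)
        cv2.circle(im,(int((u-x0)*5),int((v-y0)*5)),6,c,2)
    out.append(im)
    for v in range(y0,y0+100,7): print([int(1000*back(p,u,v,p["z_map"][v,u])[2]) for u in range(x0+30,x0+130,7)])
cv2.imwrite("pics/s3.png",cv2.resize(np.vstack(out),(409,600)))
```

```text
['IKError', 'finger_overhang'] 0.008
scene -0.008 416.01255996114367 134.23313563904165
scene 0.011 417.62542498719006 129.3769158306994
scene 0.076 423.5737002161876 111.45051086632182
[3, 0, 1, 4, 0, 0, 2, 288, 305, 829, 323, 325, 322, -2, 0]
[0, 0, -1, 3, 1, 1, -1, 0, 294, 302, 300, 303, 239, 72, 1]
[0, 2, 0, 1, 0, 1, 1, 229, 258, 264, 274, 221, 67, 69, 69]
[0, 0, 0, 0, 1, 0, 1, 247, 246, 240, 251, 226, 47, 52, 2]
[-1, 0, 1, 1, 0, 0, 223, 228, 225, 247, 226, 13, 28, 26, 0]
[-1, 0, 1, 0, 0, 243, 246, 246, 216, 225, 224, 0, 1, 0, 1]
[0, 2, 0, 0, 0, 236, 244, 246, 247, 247, 0, 0, 0, 2, 2]
[3, 1, 1, -2, -1, 211, 216, 230, 240, 0, 0, 3, 1, 0, 2]
[3, 2, 0, 1, 0, 63, 99, 206, 212, 1, 2, 1, 0, 1, 1]
[-1, -1, 2, 0, 65, 68, 99, 98, 64, -2, 2, 0, -1, 1, 0]
[1, 0, 0, 60, 65, 66, 66, 68, 66, 65, 1, 2, 2, -3, 0]
[0, -1, 2, 36, 54, 64, 64, 62, 61, 36, 0, 0, 0, -1, 0]
[0, 0, 0, 6, 30, 46, 62, 62, 40, 0, 0, 0, 2, 0, 2]
[-1, 0, 0, -2, 1, 20, 38, 31, 0, 0, 1, 0, 1, -1, 3]
[0, 2, 0, 0, -1, 0, 15, -1, 1, 0, 0, 1, -1, 2, 44]
top -0.008 191.5436796379035 199.06538222681664
top 0.011 189.39537706609653 1
[... 285 characters left out ...]
4, 0, 2, -4]
[509, 491, 472, 0, 0, -1, -5, -3, 0, 246, -2, 2, 1, -2, -2]
[537, 495, 484, 461, 340, 0, -2, -2, 243, 245, 240, -2, 0, 0, 1]
[536, 520, 485, 465, 368, 323, 242, 0, 38, 245, 246, -1, 0, -1, 1]
[554, 535, 510, 472, 431, 335, 226, 70, 68, 247, 246, -3, -3, -2, 0]
[575, 561, 533, 500, 467, 327, 245, 246, 243, 216, 243, 0, 0, 1, 0]
[595, 578, 553, 501, 347, 299, 223, 228, 97, 65, 59, 1, 0, 0, 1]
[611, 598, 574, 339, 228, 226, 63, 65, 67, 63, 62, 0, 0, 0, 1]
[626, 612, 591, -3, -4, 61, 64, 65, 61, 60, 61, 0, 2, 1, 3]
[641, 628, 610, 1, -2, -1, 0, 2, 1, 4, -3, -1, -1, 0, 0]
[655, 643, 628, 588, -1, -2, 0, -3, 0, 0, 0, 0, 0, 0, 1]
[668, 656, 642, 610, 0, 3, -2, 0, -2, 0, 1, 3, 0, 0, -4]
```

View pics/s3.png

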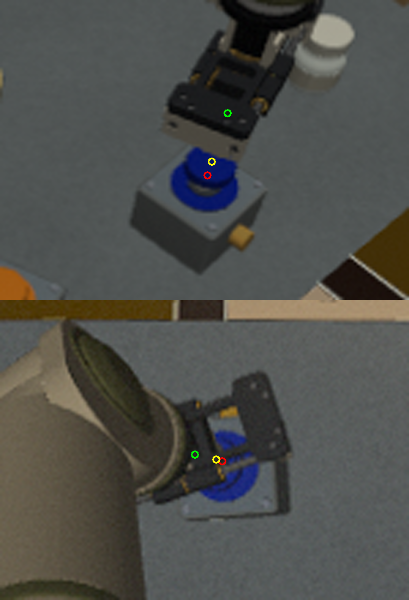

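Run:
```python
from h import *
np.set_printoptions(precision=3,suppress=True)
s=sensors.state();e=np.array(s["eef_pos"]);print(e,s["width"])
X=np.array([.946,.325,0]);Y=np.array([.325,-.946,0])
for n in("scene","top"):
    p=cams.read_camera(n)
    P=np.array([back(p,u,v,p["z_map"][v,u]) for v in range(60,240) for u in range(100,500) if p["z_map"][v,u]>0])
    P=P[(np.abs(P[:,:2]-e[:2]).max(1)<.15)&(P[:,2]>.11)&(P[:,2]<.3)]
    T=np.c_[(P-e)@X,(P-e)@Y,P[:,2]]
    for lo in np.arange(.11,.3,.015):
        q=T[(T[:,2]>=lo)&(T[:,2]<lo+.015)]
        if len(q): print(n,round(lo,3),len(q),q.min(0)[:2],q.max(0)[:2])
```

```text
[0.588 0.235 0.092] 0.00617086935642464
scene 0.125 6 [-0.01   0.015] [0.006 0.017]
scene 0.2 132 [-0.038 -0.084] [0.034 0.09 ]
scene 0.215 498 [-0.038 -0.081] [0.034 0.095]
scene 0.23 280 [-0.037 -0.086] [0.035 0.097]
scene 0.245 555 [-0.037 -0.088] [0.035 0.097]
scene 0.26 116 [-0.021 -0.001] [0.022 0.02 ]
scene 0.275 35 [-0.036 -0.026] [0.035 0.019]
scene 0.29 76 [-0.036  0.006] [0.036 0.04 ]
top 0.125 4 [-0.008  0.012] [0.007 0.015]
top 0.14 3 [0.004 0.015] [0.009 0.016]
top 0.185 1 [0.002 0.029] [0.002 0.029]
top 0.2 35 [-0.035 -0.027] [0.035 0.086]
top 0.215 337 [-0.036 -0.044] [0.035 0.086]
top 0.23 300 [-0.035 -0.023] [0.034 0.095]
top 0.245 358 [-0.035  0.011] [0.033 0.095]
top 0.275 6 [-0.034  0.008] [-0.03   0.015]
top 0.29 34 [-0.037  0.001] [0.019 0.037]
```

No force yet, and depth shows the button still up. The gripper body's underside measures about 0.20 m, where the stated geometry gives about 0.167 m. So the real tips are about 30 mm higher than the reported TCP implies. I'll go down in small steps and watch force and depth.

Request:
apply_moves:
  series: [0,0,0.2,0,0,0,0,0.2,0,0]

```text
t: 5.95
eef_pos: [0.5881, 0.2353, 0.0812]
ee_rot: [-0.0, 0.986, 0.165, 0.0]
ft_force: [-0.5, 0.2, -0.0]
width: 0.005
```

```bash
cat > m.py <<'E'
from h import *
import sys
np.set_printoptions(precision=4,suppress=True)
s=sensors.state();e=np.array(s["eef_pos"]);print(s["t"],e,s["ft_force"],s["tau"])
X=np.array([.946,.325,0]);Y=np.array([.325,-.946,0])
for n in("scene","top"):
    p=cams.read_camera(n)
    vv,uu=np.nonzero(p["z_map"]>0);z=p["z_map"][vv,uu]
    nn=cv2.undistortPoints(np.c_[uu,vv].astype(float)[:,None],K(p),np.array(p["D"],float))[:,0]
    P=(np.c_[nn*z[:,None],z]-p["t"])@np.asarray(p["R"])
    h=cv2.cvtColor(p["color"],cv2.COLOR_RGB2HSV)[vv,uu]
    for nm,lo,hi,c in(("amber",5,22,(.555,-.008)),("green",55,85,(.558,-.309)),("blue",110,130,(.588,.236))):
        g=P[(h[:,0]>=lo)&(h[:,0]<=hi)&(h[:,1]>150)&(np.hypot(*(P[:,:2]-c).T)<.04)&(P[:,2]>.075)&(P[:,2]<.11)]
        print(n,nm,len(g),np.median(g[:,2]) if len(g) else 0,end="; ")
    T=np.c_[(P-e)@X,(P-e)@Y,P[:,2]]
    f=T[(abs(T[:,0])<.02)&(abs(T[:,1])<.03)&(T[:,2]>.104)&(T[:,2]<.17)]
    b=T[(abs(T[:,0])<.045)&(abs(T[:,1])<.1)&(T[:,2]>.16)&(T[:,2]<.21)]
    print("finger",len(f),f[:,2].min() if len(f) else 0,"body",len(b),np.percentile(b[:,2],2) if len(b) else 0)
E
python3 m.py
```

```text
5.95 [0.5881 0.2353 0.0812] [-0.4527  0.2399 -0.0164] [  0.084  -72.081   -1.0292 -18.3758  -0.0132   0.0516   0.0234]
scene amber 292 0.08614962487845547; scene green 393 0.08634456088529321; scene blue 143 0.09842995364997816; finger 1 0.11952181741271542 body 245 0.19369392698548343
top amber 292 0.08577581120181423; top green 300 0.08574677482082413; top blue 35 0.09678794847531265; finger 6 0.11831560979963963 body 125 0.1896938884182885
```

Request:
apply_moves:
  series: [0,0,0.2,0,0,0,0,0.2,0,0]

```text
t: 6.3
eef_pos: [0.5882, 0.2354, 0.0712]
ee_rot: [-0.0, 0.986, 0.165, 0.0]
ft_force: [0.3, 0.3, 1.0]
width: 0.002
```

```bash
python3 m.py
```

```text
6.3 [0.5882 0.2354 0.0712] [0.2691 0.284  1.028 ] [  0.0501 -71.6466  -0.9844 -17.5392  -0.0214   0.0568   0.0231]
scene amber 291 0.08626694554880827; scene green 394 0.08648885354058305; scene blue 99 0.09607206962510173; finger 0 0 body 597 0.18444753109569598
top amber 292 0.08588659622813247; top green 299 0.08582990151976355; top blue 25 0.09417718494133849; finger 7 0.10587589084704278 body 360 0.18419217080790484
```

Contact: 1 N, and the blue head has gone down about 2.5 mm with the TCP reading at 0.0712. The bottom should be near a reading of 0.056.

Request:
apply_moves:
  series: [0,0,0.2,0,0,0,0,0.2,0,0,0,0,0.08,0,0]

```text
t: 6.78
eef_pos: [0.5882, 0.2354, 0.0592]
ee_rot: [-0.0, 0.986, 0.165, -0.0]
ft_force: [0.5, -0.5, 2.2]
width: 0.009
```

Request:
apply_moves:
  series: [0,0,0.06,0,0,0,0,0,0,0]

```text
t: 7.02
eef_pos: [0.5882, 0.2353, 0.058]
ee_rot: [-0.0, 0.986, 0.165, 0.0]
ft_force: [-0.5, -0.0, 2.1]
width: 0.009
```

Request:
apply_moves:
  series: [0,0,0.06,0,0,0,0,0,0,0]

```text
t: 7.28
eef_pos: [0.5882, 0.2353, 0.0565]
ee_rot: [-0.0, 0.986, 0.165, 0.0]
ft_force: [0.1, 0.5, 1.8]
width: 0.006
```

Request:
apply_moves:
  series: [0,0,0.05,0,0,0,0,0,0,0]

```text
t: 7.52
eef_pos: [0.5882, 0.2354, 0.0552]
ee_rot: [-0.0, 0.986, 0.165, 0.0]
ft_force: [-0.4, -0.8, 2.3]
width: 0.003
```

Request:
apply_moves:
  series: [0,0,0.04,0,0,0,0,0,0,0]

```text
t: 7.78
eef_pos: [0.5882, 0.2353, 0.0542]
ee_rot: [-0.0, 0.986, 0.165, 0.0]
ft_force: [0.1, -0.2, 3.0]
width: 0.008
```

Request:
apply_moves:
  series: [0,0,0.04,0,0,0,0,0,0,0]

```text
t: 8.02
eef_pos: [0.5883, 0.2354, 0.0539]
ee_rot: [-0.0, 0.986, 0.165, 0.0]
ft_force: [-0.7, -0.6, 8.6]
width: 0.005
```

Request:
apply_moves:
  series: [0,0,0.04,0,0,0,0,0,0,0]

```text
t: 8.28
eef_pos: [0.5885, 0.2354, 0.0538]
ee_rot: [-0.0, 0.986, 0.165, 0.001]
ft_force: [-3.6, -1.0, 18.1]
width: 0.004
```

Bottomed out: the TCP stops at 0.0538 and the force rises to 18 N. Now lift and check.

Request:
apply_moves:
  series: [0,0,-0.2,0,0,0,0,-0.4,0,0,0,0,-1,0,0,0,0,-1,0,0]

```text
t: 8.78
eef_pos: [0.5878, 0.2351, 0.1178]
ee_rot: [0.0, 0.986, 0.165, -0.001]
ft_force: [0.7, 0.3, 0.4]
width: 0.006
```

```bash
python3 m.py
```

```text
8.775 [0.5878 0.2351 0.1178] [0.6573 0.3166 0.4403] [ -0.4027 -67.2331  -0.9601 -19.1038   0.127   -0.6827  -0.1096]
scene amber 290 0.08609697680354012; scene green 397 0.08645342212026877; scene blue 245 0.08617804860875582; finger 14 0.14937757911470412 body 0 0
top amber 295 0.08566679581873556; top green 299 0.08563740917013207; top blue 113 0.08566269075997897; finger 7 0.15799227497150645 body 7 0.16134740120179109
```

Blue is locked at 86 mm. Amber and green are still at 86 mm. The tips are about 27 mm above the reported TCP. On to amber.

Request:
apply_moves:
  series: [-0.487,0.975,0,0,0,-0.487,0.975,0,0,0,-0.487,0.975,0,0,0,-0.487,0.975,0,0,0,-0.487,0.975,0,0,0,-0.487,0.975,0,0,0,-0.487,0.975,0,0,0,-0.487,0.975,0,0,0,-0.487,0.975,0,0,0,0,0,0.8,0,0,0,0,0.6,0,0,0,0,0,0,0]

```text
t: 10.38
eef_pos: [0.5548, -0.0073, 0.0808]
ee_rot: [-0.0, 0.986, 0.165, -0.001]
ft_force: [-0.7, 0.4, 0.2]
width: 0.001
```

```bash
python3 m.py
python3 - <<'E'
from h import *
p=cams.read_camera("scene");q=cams.read_camera("top")
cv2.imwrite("pics/s4.png",np.vstack([cv2.resize(a["color"][y-50:y+50,x-75:x+75,::-1],(450,300)) for a,x,y in((p,341,178),(q,286,212))]))
E
```

```text
10.375 [ 0.5548 -0.0073  0.0808] [-0.6782  0.3603  0.153 ] [  0.311  -62.2006  -0.7572 -15.0344   0.0723  -0.3322  -0.0679]
scene amber 155 0.08588963412344773; scene green 392 0.08628321838842924; scene blue 242 0.08628215801330841; finger 34 0.10532044255718442 body 332 0.1704480918554673
top amber 0 0; top green 302 0.08558762822634622; top blue 307 0.08575725633759898; finger 0 0 body 25 0.20369639530998504
```

View pics/s4.png

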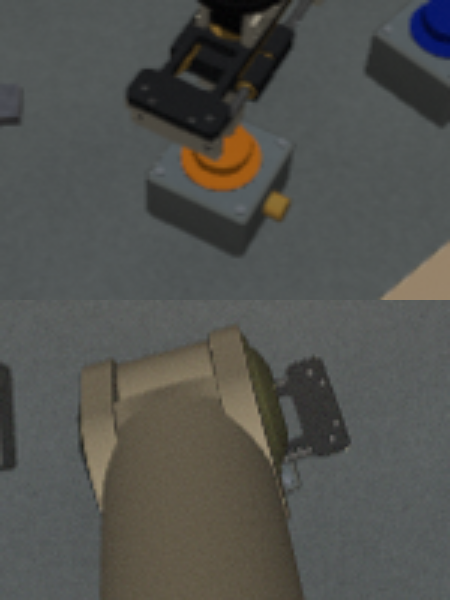

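The scene crop shows the closed fingertip at (213,148), over the amber head at (225,155). The top view of it is blocked by the arm. Pressing.

Request:
apply_moves:
  series: [0,0,0.4,0,0,0,0,0.4,0,0,0,0,0.16,0,0,0,0,0,0,0]

```text
t: 11.08
eef_pos: [0.5555, -0.0077, 0.0579]
ee_rot: [-0.0, 0.986, 0.165, -0.0]
ft_force: [-0.5, 0.8, 2.9]
width: 0.003
```

Request:
apply_moves:
  series: [0,0,0.06,0,0,0,0,0,0,0]

```text
t: 11.32
eef_pos: [0.5556, -0.0078, 0.0568]
ee_rot: [0.0, 0.986, 0.165, -0.0]
ft_force: [-1.2, 0.4, 3.8]
width: 0.005
```

Request:
apply_moves:
  series: [0,0,0.06,0,0,0,0,0,0,0]

```text
t: 11.58
eef_pos: [0.5556, -0.0077, 0.0552]
ee_rot: [-0.0, 0.986, 0.165, -0.0]
ft_force: [-2.4, 0.4, 2.6]
width: 0.004
```

Request:
apply_moves:
  series: [0,0,0.06,0,0,0,0,0,0,0]

```text
t: 11.82
eef_pos: [0.5556, -0.0077, 0.0539]
ee_rot: [0.0, 0.986, 0.165, -0.0]
ft_force: [-3.7, 0.9, 4.1]
width: 0.007
```

Request:
apply_moves:
  series: [0,0,0.06,0,0,0,0,0,0,0]

```text
t: 12.08
eef_pos: [0.5559, -0.0078, 0.0537]
ee_rot: [0.0, 0.986, 0.165, 0.0]
ft_force: [-6.7, 0.5, 22.8]
width: 0.008
```

Bottomed out at the same height, with 23 N. Lift well clear.

Request:
apply_moves:
  series: [0,0,-0.2,0,0,0,0,-0.6,0,0,0,0,-1,0,0,0,0,-1,0,0,0,0,-1,0,0,0,0,-1,0,0,0,0,0,0,0]

```text
t: 12.95
eef_pos: [0.5573, -0.0078, 0.1745]
ee_rot: [0.0, 0.986, 0.165, 0.002]
ft_force: [1.4, 0.1, -0.9]
width: 0.001
```

```bash
python3 m.py
python3 - <<'E'
from h import *
p=cams.read_camera("scene")
cv2.imwrite("pics/s5.png",p["color"][:,:,::-1])
E
```

```text
12.95 [ 0.5573 -0.0078  0.1745] [ 1.419   0.0789 -0.8961] [  0.1025 -59.7256  -1.4064 -21.3317  -0.1012   0.3258   0.095 ]
scene amber 291 0.09868886377243494; scene green 393 0.08644811576064042; scene blue 244 0.08618868161875626; finger 0 0 body 10 0.2024923921420501
top amber 0 0; top green 303 0.08562038659998263; top blue 304 0.08591695354475656; finger 0 0 body 0 0
```

View pics/s5.png

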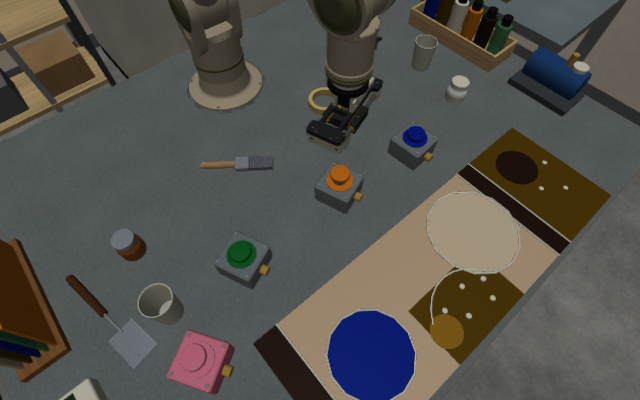

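The picture shows amber up at (341,176), blue down at (415,135), green down at (241,252), and the gripper clear of everything. I'm handing in.

Request:
apply_moves:
  series: [0,0,0,0,0,0,0,0,0,0]

```text
t: 13.35
eef_pos: [0.5555, -0.0078, 0.1716]
ee_rot: [-0.0, 0.986, 0.165, -0.001]
ft_force: [0.3, -0.7, -0.2]
width: 0.005
```

```bash
python3 -c "
from plant import job
print(job.hand_in())"
```

```text
the job is handed in; nothing more can be done
None
```

I pressed blue to its bottom stop (18 N) and it locked. Then I pressed amber to its stop (23 N) and it sprang up. I handed the job in at about 13.4 s; no verdict is reported.

**Last checks (depth):**
- **Blue:** 86 mm, locked.
- **Amber:** 98.7 mm, up. Only the scene camera could see it, because the arm blocked the top view.
- **Green:** 86 mm, locked throughout.
- **Gripper:** clear, with force near zero.

**Disagreement:** the fingertips sat about 27 mm above the reported TCP height, where the given finger overhang puts them 8 mm below it. My first descent therefore stopped short of the blue button. After that I set press depth by contact force and camera depth, not by the stated tool geometry.

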